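# Open the puzzle tin with its key

### The arm

A 7-joint arm with a two-finger parallel gripper is mounted at the origin on the work surface. World frame = base frame: x ahead of the robot, y to its left, z up, the work surface at z = 0. Lengths are in mm, angles in rad, forces in N, time in s.
With the tool pointing down it reaches from about 425 to 950 mm from the base axis. Payload 4.7 kg.
Tool frame: the origin (TCP) lies midway between the tips of the shut fingers; the grasp point (between the pads) lies 19 mm behind it; z points along the fingers, y is the line along which they close (so a half turn about z gives the same grasp; the last joint's range is limited). The gripper opens to 87 mm and grips with 3 to 60 N. Pads are 19 mm wide; open, the fingers measure 117 mm over their backs; the gripper's body (75 mm by 190 mm) begins 51 mm behind the grasp point.
Start: joints at [1.151, 0.469, -0.049, 1.532, 0.024, 1.141, -0.082], TCP at [257.174, -624.108, 222.573] pointing down, gripper open.
Joint ranges: [-2.59, 2.59], [-0.33, 1.99], [-1.39, 1.29], [0.1, 2.45], [-1.04, 4.18], [0.21, 1.99], [-2.66, 2.66]. Speed limits (rad/s): [2.57, 2.57, 3.14, 3.14, 3.14, 3.14, 3.14].

### API

Orientations are given as a unit quaternion [w, x, y, z].
In Python, from plant import env gives the robot as it stands. The module is installed in compiled form; this text tells all that it offers.
- The arm moves only by the tool arm_command, never from a script. Its argument "deltas" is a list that holds one entry, the list of rows, each a list of 5 numbers: the shift along the tool's x, y, z in mm, then the turn about the tool's z in degrees, then the opening, from -1 (shut) to 1 (fully open). In form: [[[x, y, z, turn, hand], ...]]. A call has 1 to 8 rows; each row is the pose to reach, as a shift and turn from the pose commanded when the call began, along the tool's axes at that moment; what a row does not reach only later rows make up. A row lasts 1/10 s, in which the tool goes at most 50 mm and 8.59 degrees, less where a joint would pass 70% of its speed; a pose out of reach is approached as far as the arm can. A call with a gripper value outside its range is refused whole. The fingers move at their own pace and stop on an object; "grip_force" is the grip in N (left out, the last holds). Time passes only in rows, so rows that repeat a pose let the fingers close. It gives the time, the measured TCP pose, the force, the opening and the grip force at its end, in the units of the state.
- env.read_state(): the state, without advancing time (a new reading comes with each control period).
- env.get_image(name): name is "scene" or "top" or "wrist"; returns the picture (384x512x3 uint8, blue, green, red); there is no depth.
- env.calibration(name): a dict with "fx", "fy", "cx", "cy" (pixels), "R" (3x3) and "t" (3): a world point X has camera coordinates R X + t; the wrist camera has in their place "tool_from_camera" (4x4, takes a point from camera to tool coordinates, whose origin is the TCP and whose axes are the flange's). Camera axes: x right, y down, z forward; pixel columns grow to the right and rows downward; lengths in mm; the calibration is good to about 2 mm. A picture is of the moment at which its call begins: read the wrist's pose just before it. calibration takes no time and is no camera call.
- env.job_done(): hands the job in; it is judged then, once.
The state is a dict: "t": time; "joint_positions": joint angles; "dq": joint speeds; "joint_efforts": joint torques, N m; "position": TCP position; "eef_rot": TCP orientation; "contact_force": force on the tool from outside, world axes, zero at the start; "moment": the same for the moment, N m; "width": finger opening in mm; "grasp_force": force on a finger pad.
Only numpy, scipy, OpenCV 4.12 (cv2) and the standard library are available. Lean on these libraries where they do the work, as an engineer would, in place of code of your own. Each camera call takes 0.05 s, during which the arm holds its last target. There are 200 camera calls.

### The job

Take the key from its wooden block and, holding it, wake the puzzle tin's lock by pressing the key's tip lightly down on the small round stud on the lid for a moment, then on the large one. Then push the key fully home into the lock, wiggling it if the sticky pins catch, turn it a quarter turn clockwise as far as it goes, and finish there, still gripping the key and holding it turned against the lock's spring. Leave the cubes, dice cup, jar and timer where they stand.

Things in the scene. Friction and masses are not known exactly. Their poses are not given: they have to be found in the camera images.
- key: loose key, 35 g, upright in the block, blade down. Origin at the blade's tip, z up the key. Steel blade 10.5 mm wide (x), 4 mm thick (y), rounded tip, z 0 to 30 mm; black plastic head 26 mm wide (x), 12 mm thick (y), z 30 to 70 mm, its flat underside is the shoulder. Same either way round (half turn about z).
- key_block: wooden block, 50 mm cube, fixed, origin at the centre of its underside; a slot 36 mm deep in its top holds the key's blade loosely (about 1 mm play), the key's shoulder rests on the block's top at 50 mm; the slot's width runs along the block's x.
- tin: grey aluminium tin, fixed, 180 (x) by 250 (y) by 80 mm high to its flat lid, hinged latch on its -x face; origin at the centre of its underside. The lock is in the lid at x 0, y -70 mm of the tin; two round sprung studs stand elsewhere on the lid, the larger y side, their places vary.
- lock_mouth (a point): centre of the keyway's mouth on the flat brass lock face (34 mm across, in a 52 mm steel collar), 84 mm above the table; z up, x along the keyway, turns with it. Keyway 12 (x) by 5.6 mm (y), 34 deep, 1.5 mm chamfer; home when the key's shoulder meets the face (tip 30 mm down). Sprung sticky pins 11 and 20 mm down, from either side: 3 to 15 N to pass; wiggling a few degrees in yaw helps.
- lock_plug (a joint): turning of the lock, rad: 0 at rest, grows clockwise seen from above, stop at 1.6 (a quarter turn). A spring (about 0.06 N m at the end) turns it back when not held; the key has about 0.15 rad of play in the keyway.
- stud_small: moving cap of the small contact stud, 16 mm across
- stud_small_top (a point): centre of the top of the small stud's steel cap (16 mm across, flat, in a grey surround on the tin's lid); sprung, goes down 4 mm, 4 N at the bottom
- stud_large: moving cap of the large contact stud, 28 mm across
- stud_large_top (a point): centre of the top of the large stud's steel cap (28 mm across, flat, in a grey surround on the tin's lid); sprung, goes down 4 mm, 4 N at the bottom
- cube0: plain green wooden cube, 40 mm, loose, a bystander; origin at the centre of its underside
- cube1: plain green wooden cube, 40 mm, loose, a bystander; origin at the centre of its underside
- cube2: plain green wooden cube, 40 mm, loose, a bystander; origin at the centre of its underside
- cube3: plain green wooden cube, 40 mm, loose, a bystander; origin at the centre of its underside
- dice_cup: black plastic dice cup, open, 80 mm across, 95 mm high, loose, a bystander behind the tin; origin under its centre
- marble_jar: glass jar with screw cap, 90 mm across, 140 mm high, loose, a bystander; origin under its centre
- game_timer: yellow game timer, 70 by 90 by 35 mm with a small toggle on top reaching 49 mm, loose, a bystander; origin under its centre

How it is judged:
By the outcome, as a careful person would: the job done as asked, in the order asked, and still so for the second after the job is handed in, while the arm keeps its last pose, push and grip.
It also fails if it takes over 61 s, if anything falls off the work surface, if the arm or the gripper's body presses on something with over 40 N, if the wrist force passes 120 N, or if a joint passes its speed limit or range.

## Working session

There is one attempt and no reset: what is moved stays moved. The work goes in short steps, Python scripts to look and compute and a tool call to move; the robot and the scene stay as the last step left them, time stands still between calls to the robot, and variables do not carry over. Pictures are saved under pics/ and viewed, at most 10 in all, crops included, and the job is handed in when it is done.

Besides the shell and the picture viewer there is one more tool, called after "Call:" as name([rows], argument=value, ...), one row to a line, values as JSON. arm_command: Moves the arm, as the interface text tells. Its arguments: {"type":"object","properties":{"deltas":{"type":"array","items":{"type":"array","items":{"type":"array","items":{"type":"number"}}}},"grip_force":{"type":"number"}},"required":["deltas"]}

```bash
mkdir -p pics; python3 - <<'E'
from plant import env
import cv2,numpy as np
s=env.read_state();print({k:np.round(v,3).tolist() for k,v in s.items()})
a=env.get_image("scene");b=env.get_image("top");c=env.get_image("wrist")
cv2.imwrite("pics/scene.png",a);cv2.imwrite("pics/top.png",b);cv2.imwrite("pics/w.png",c)
for n in("scene","top","wrist"):print(n,{k:np.round(v,4).tolist() for k,v in env.calibration(n).items()})
E
```

```text
{'t': 0.0, 'joint_positions': [1.151, 0.469, -0.049, 1.534, 0.024, 1.141, -0.082], 'dq': [-0.002, -0.002, 0.0, 0.002, -0.001, 0.001, 0.001], 'joint_efforts': [0.0, -50.798, -0.081, -23.616, -0.061, 0.038, 0.0], 'position': [256.897, -623.559, 221.51], 'eef_rot': [-0.001, 0.981, 0.194, -0.0], 'contact_force': [-0.509, -0.213, 0.099], 'moment': [-0.019, -0.031, 0.001], 'grasp_force': 0.0, 'width': 86.864}
scene {'fx': 349.4634, 'fy': 349.4634, 'cx': 252.1526, 'cy': 190.4662, 'R': [[-0.4301, 0.9026, -0.0154], [0.7203, 0.3328, -0.6086], [-0.5442, -0.2728, -0.7933]], 't': [254.4429, -370.0616, 1588.2638]}
top {'fx': 373.2173, 'fy': 373.2173, 'cx': 256.8112, 'cy': 191.4982, 'R': [[-0.0009, -0.9996, 0.0299], [-0.9921, -0.0028, -0.1253], [0.1254, -0.0298, -0.9917]], 't': [-24.9226, 591.6483, 1045.1147]}
wrist {'fx': 293.1046, 'fy': 293.1046, 'cx': 258.4249, 'cy': 190.5254, 'tool_from_camera': [[-0.0003, -0.9627, -0.2707, 74.5239], [1.0, -0.0002, -0.0006, 0.3699], [0.0005, -0.2707, 0.9627, -161.6139], [0.0, 0.0, 0.0, 1.0]]}
```

View pics/top.png

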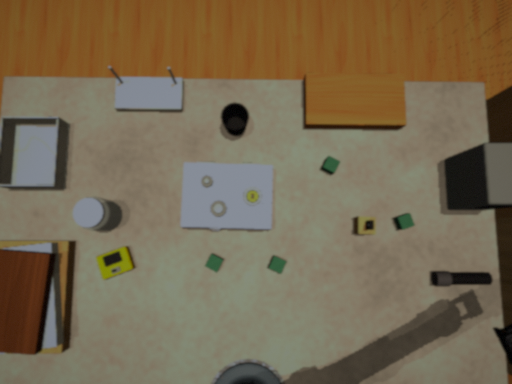

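View pics/scene.png

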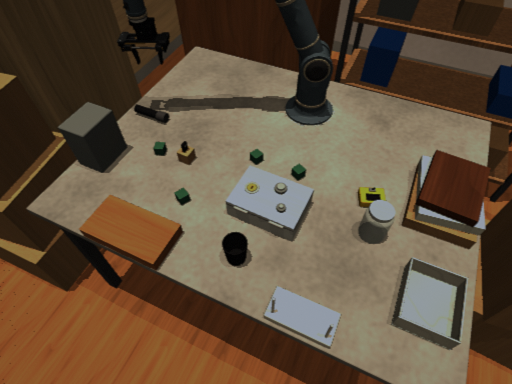

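```bash
cat > h.py <<'E'
import numpy as np,cv2
from plant import env
from scipy.spatial.transform import Rotation as Ro
def ray(name,u,v,z,s=None):
    """world point where pixel ray meets height z"""
    c=env.calibration(name);d=np.array([(u-c["cx"])/c["fx"],(v-c["cy"])/c["fy"],1.])
    if name=="wrist":
        T=np.array(c["tool_from_camera"]);R=tool(s);D=R@T[:3,:3]@d;o=R@T[:3,3]+s["position"]
    else:
        R=np.array(c["R"]);D=R.T@d;o=-R.T@np.array(c["t"])
    return o+D*(z-o[2])/D[2]
def tool(s): return Ro.from_quat(np.roll(s["eef_rot"],-1)).as_matrix()
E
python3 - <<'E'
from h import *
b=cv2.imread("pics/top.png")
L=cv2.resize(b[150:240,170:290],None,fx=4,fy=4,interpolation=2);K=cv2.resize(b[190:250,340:420],None,fx=6,fy=6,interpolation=2)
cv2.imwrite("pics/crop.png",np.hstack([L[:360,:480],K[:360,:320]]))
for u,v,z in[(253,197,84),(208,182,86),(219,208,86),(366,226,50),(372,226,120),(403,222,40),(330,165,40),(215,262,40),(277,264,40)]:print(u,v,z,ray("top",u,v,z).round())
print(tool(env.read_state()).round(3))
E
```

```text
253 197 84 [570. -12.  84.]
208 182 86 [612. 112.  86.]
219 208 86 [540.  81.  86.]
366 226 50 [ 492. -336.   50.]
372 226 120 [ 489. -330.  120.]
403 222 40 [ 503. -448.   40.]
330 165 40 [ 670. -240.   40.]
215 262 40 [391.  94.  40.]
277 264 40 [385. -81.  40.]
[[ 0.925  0.381 -0.001]
 [ 0.381 -0.925  0.001]
 [-0.    -0.001 -1.   ]]
```

View pics/crop.png

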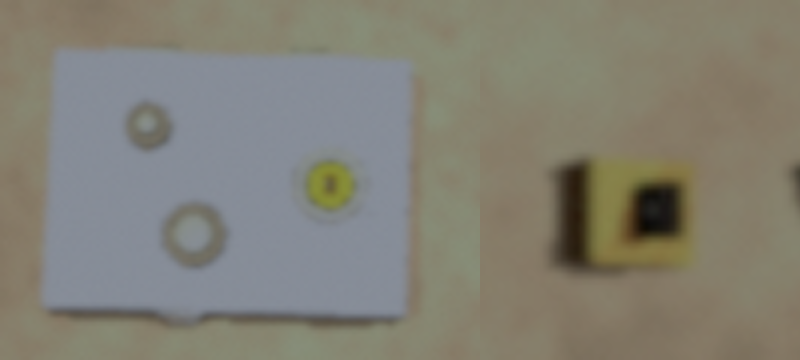

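Call:
arm_command([
  [[30, -16, 0, 5, 1], [75, -40, 0, 10, 1], [122, -66, 0, 15, 1], [168, -92, 0, 20, 1], [214, -118, 0, 22.4, 1], [260, -143, 0, 22.4, 1], [305, -168, 0, 22.4, 1], [326, -180, 0, 22.4, 1]],
])

```text
t: 0.95
position: [492.0, -330.1, 222.5]
eef_rot: [-0.0, 1.0, 0.001, 0.0]
contact_force: [0.4, 0.3, -0.8]
width: 87.2
grasp_force: 0.0
```

Call:
arm_command([
  [[0, 0, 0, 0, 1], [0, 0, 0, 0, 1]],
])

```text
t: 1.15
position: [490.3, -332.6, 222.3]
eef_rot: [-0.0, 1.0, 0.001, -0.0]
contact_force: [-0.3, -1.5, -0.6]
width: 86.8
grasp_force: 0.0
```

```bash
python3 - <<'E'
from h import *
s=env.read_state();a=env.get_image("wrist");cv2.imwrite("pics/w1.png",a)
print(s["t"],s["position"],tool(s).round(3),s["joint_positions"])
E
```

```text
1.15 [ 490.33858765 -332.62610109  222.26499176] [[ 1.     0.002 -0.001]
 [ 0.002 -1.     0.   ]
 [-0.001 -0.    -1.   ]] [ 0.60048276  0.33778505 -0.09744616  1.73295585  0.03706793  1.07326006
 -1.0777151 ]
```

View pics/w1.png

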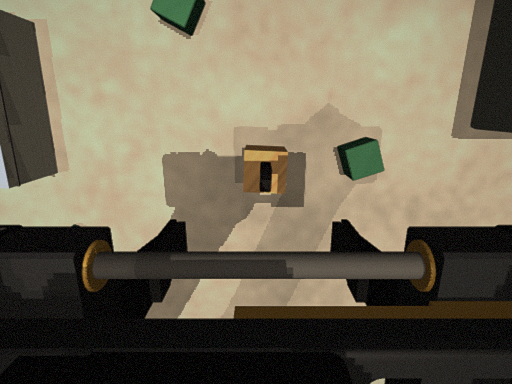

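```bash
python3 - <<'E'
from h import *
a=cv2.imread("pics/w1.png");cv2.imwrite("pics/w1c.png",cv2.resize(a[135:205,225:305],None,fx=7,fy=7,interpolation=0))
s=env.read_state()
c=a[150:200,240:295];m=(c.max(2)<45).astype(np.uint8)
for q in cv2.findContours(m,0,1)[0]:
    if len(q)>8: print(cv2.minAreaRect(q),cv2.boundingRect(q))
E
```

```text
((25.5, 26.5), (29.0, 11.0), 90.0) (20, 12, 12, 30)
```

View pics/w1c.png

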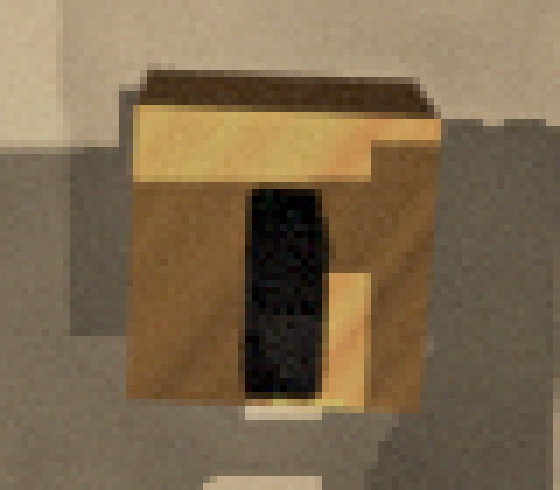

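```bash
python3 - <<'E'
from h import *
s=env.read_state()
for n,u,v,z in [("bl",243.1,191.9,50),("br",284.7,193.9,50),("tl",244,149.7,50),("tr",288,152.1,50),("k-",265.5,191.5,120),("k+",266,162,50),("k+t",266,162,120),("kl",260,180,120),("kr",271,180,120)]:print(n,ray("wrist",u,v,z,s).round(1))
E
```

```text
bl [ 468.1 -316.1   50. ]
br [ 465.6 -365.4   50. ]
tl [ 518.1 -317.9   50. ]
tr [ 515.3 -368.    50. ]
k- [ 488.6 -340.9  120. ]
k+ [ 503.9 -343.    50. ]
k+t [ 516.6 -341.2  120. ]
kl [ 499.7 -335.7  120. ]
kr [ 499.7 -345.9  120. ]
```

```bash
python3 - <<'E'
from h import *
s=env.read_state()
for n,u,v,z in [("k-",265.5,191.8,90),("k+",266,162,50),("k+t",266,162,90),("kl",260,184,90),("kr",271,184,90)]:print(n,ray("wrist",u,v,z,s).round(1))
E
```

```text
k- [ 479.7 -341.6   90. ]
k+ [ 503.9 -343.    50. ]
k+t [ 511.2 -342.    90. ]
kl [ 488.1 -335.9   90. ]
kr [ 488.1 -347.3   90. ]
```

Call:
arm_command([
  [[1.5, 9.4, 30, 2.6, 0.3], [1.5, 9.4, 75, 2.6, 0], [1.5, 9.4, 115, 2.6, 0], [1.5, 9.4, 140, 2.6, -0.2], [1.5, 9.4, 157, 2.6, -0.2], [1.5, 9.4, 164.5, 2.6, -0.2], [1.5, 9.4, 164.5, 2.6, -0.4], [1.5, 9.4, 164.5, 2.6, -0.4]],
])

```text
t: 2.0
position: [491.6, -344.1, 58.9]
eef_rot: [0.001, 1.0, -0.023, 0.001]
contact_force: [0.3, -0.9, 0.1]
width: 31.6
grasp_force: 0.0
```

Call:
arm_command([
  [[0, 0, 0, 0, -0.55], [0, 0, 0, 0, -0.65], [0, 0, 0, 0, -1], [0, 0, 0, 0, -1], [0, 0, 0, 0, -1]],
], grip_force=10)

```text
t: 2.5
position: [492.1, -340.8, 58.3]
eef_rot: [-0.001, 1.0, -0.022, 0.0]
contact_force: [0.6, 5.5, 3.7]
width: 12.0
grasp_force: 10.0
```

```bash
python3 - <<'E'
from h import *
s=env.read_state();a=env.get_image("wrist");cv2.imwrite("pics/w2.png",a)
print({k:np.round(v,2).tolist() for k,v in s.items()},tool(s).round(3))
E
```

```text
{'t': 2.5, 'joint_positions': [0.6, 0.53, -0.08, 1.86, 0.06, 0.75, -1.13], 'dq': [-0.0, 0.0, 0.0, 0.0, -0.0, -0.0, -0.0], 'joint_efforts': [2.84, -47.1, 2.51, -18.63, 1.07, -0.82, -0.01], 'position': [492.08, -340.83, 58.27], 'eef_rot': [-0.0, 1.0, -0.02, 0.0], 'contact_force': [0.55, 5.49, 3.66], 'moment': [1.4, -0.07, 0.02], 'grasp_force': 10.0, 'width': 12.03} [[ 0.999 -0.044  0.   ]
 [-0.044 -0.999  0.002]
 [-0.    -0.002 -1.   ]]
```

View pics/w2.png

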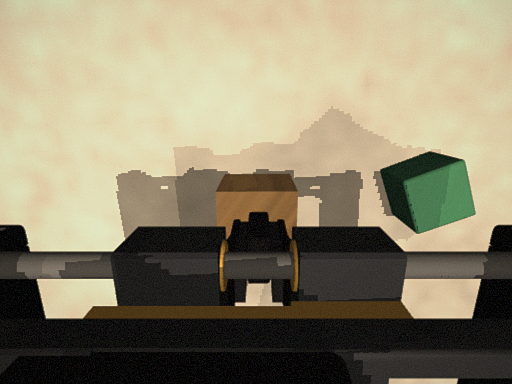

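Call:
arm_command([
  [[0, -0.7, 0, 0, -1], [0, -1.2, 0, 0, -1], [0, -1.2, 0, 0, -1], [0, -1.2, 0, 0, -1]],
], grip_force=50)

```text
t: 2.95
position: [492.1, -340.8, 58.2]
eef_rot: [-0.0, 1.0, -0.023, 0.0]
contact_force: [0.7, 5.8, 2.5]
width: 11.7
grasp_force: 50.0
```

Call:
arm_command([
  [[0, 0, -3, 0, -1], [0, 0, -10, 0, -1], [0, 0, -20, 0, -1], [0, 0, -32, 0, -1], [0, 0, -50, 0, -1], [0, 0, -75, 0, -1], [0, 0, -90, 0, -1], [0, 0, -90, 0, -1]],
])

```text
t: 3.75
position: [492.8, -344.6, 151.8]
eef_rot: [0.003, 1.0, -0.024, 0.003]
contact_force: [0.2, -1.4, 0.0]
width: 11.7
grasp_force: 50.0
```

Call:
arm_command([
  [[0, -20, -20, 0, -1], [-1, -60, -38, 0, -1], [-2, -108, -38, 0, -1], [-4, -156, -38, 0, -1], [-5, -204, -38, 0, -1], [-6, -252, -38, 0, -1], [-7, -300, -38, 0, -1], [-8, -345, -38, 0, -1]],
])

```text
t: 4.55
position: [498.8, 4.6, 185.7]
eef_rot: [0.0, 1.0, -0.023, -0.0]
contact_force: [0.3, -0.7, 0.1]
width: 11.3
grasp_force: 50.0
```

Call:
arm_command([
  [[0, -25, 0, 0, -1], [0, -38, 0, 0, -1], [0, -38, 0, 0, -1], [0, -38, 0, 0, -1], [0, -38, 0, 0, -1]],
])

```text
t: 5.05
position: [501.0, 38.9, 185.8]
eef_rot: [0.001, 1.0, -0.025, -0.0]
contact_force: [-0.4, 0.5, 1.1]
width: 11.5
grasp_force: 50.0
```

```bash
python3 - <<'E'
from h import *
s=env.read_state();a=env.get_image("wrist");cv2.imwrite("pics/w3.png",a)
import pickle;pickle.dump(s,open("s3.pkl","wb"))
b=env.get_image("scene");cv2.imwrite("pics/sc3.png",b)
print({k:np.round(v,2).tolist() for k,v in s.items()},tool(s).round(3))
E
```

```text
{'t': 5.05, 'joint_positions': [0.07, 0.24, -0.28, 1.97, 0.08, 0.94, -1.86], 'dq': [0.0, -0.0, -0.0, -0.0, -0.0, -0.0, -0.0], 'joint_efforts': [-0.43, -35.06, -1.57, -21.26, -0.02, -0.09, 0.0], 'position': [501.04, 38.86, 185.77], 'eef_rot': [0.0, 1.0, -0.02, -0.0], 'contact_force': [-0.4, 0.52, 1.12], 'moment': [0.04, 0.05, -0.02], 'grasp_force': 50.0, 'width': 11.46} [[ 0.999 -0.049 -0.   ]
 [-0.049 -0.999 -0.001]
 [-0.     0.001 -1.   ]]
```

View pics/w3.png

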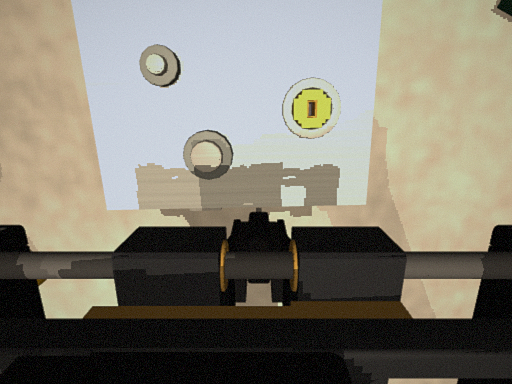

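```bash
python3 - <<'E'
from h import *
import pickle
s=pickle.load(open("s3.pkl","rb"));a=cv2.imread("pics/w3.png")
b,g,r=[a[:,:,i].astype(int) for i in range(3)]
y=((r-b>90)&(g-b>90)).astype(np.uint8);y[200:]=0
q=max(cv2.findContours(y,0,1)[0],key=cv2.contourArea);R=cv2.minEnclosingCircle(q);print("lock",R,cv2.fitEllipse(q))
fill=np.zeros_like(y);cv2.drawContours(fill,[q],-1,1,-1);k=((fill>0)&(y==0)).astype(np.uint8)
v,u=np.nonzero(k);print("hole px",u.mean(),v.mean(),u.min(),u.max(),v.min(),v.max())
P=np.array([ray("wrist",x,w,84,s)[:2] for x,w in zip(u,v)]);C=np.cov(P.T);w,V=np.linalg.eigh(C);print("mouth",P.mean(0),ray("wrist",*cv2.fitEllipse(q)[0],84,s),"yaw",np.degrees(np.arctan(V[1,1]/V[0,1])),np.sqrt(12*w))
for n,x0,y0,x1,y1 in[("s",135,40,185,92),("l",180,126,238,184)]:
    c=cv2.resize(a[y0:y1,x0:x1],None,fx=6,fy=6,interpolation=0);cv2.imwrite(f"pics/st_{n}.png",c)
A=cv2.imread("pics/st_s.png");B=cv2.imread("pics/st_l.png");C=cv2.resize(a[75:140,280:345],None,fx=5,fy=5,interpolation=0)
H=350;f=lambda i:cv2.copyMakeBorder(i[:H],0,H-min(H,i.shape[0]),0,0,0)
o=np.hstack([f(A),f(B)])[:, :800];cv2.imwrite("pics/z3.png",np.hstack([cv2.resize(o,None,fx=.75,fy=.75),cv2.resize(f(C),None,fx=.75,fy=.75)[:262]]))
# tin lid corners
for uv in[(107,210),(367,205)]:print(uv,ray("wrist",*uv,80,s))
E
```

```text
lock ((311.5, 108.0), 21.24274444580078) ((311.65997314453125, 108.23551940917969), (36.4654541015625, 38.96683883666992), 26.608718872070312)
hole px 311.2015503875969 108.07751937984496 307 316 100 117
mouth [573.22933884 -10.53182588] [573.09588985 -10.92928017  84.        ] yaw -4.8709688254486405 [ 6.67488008 14.24986582]
(107, 210) [488.10951622 185.76562048  80.        ]
(367, 205) [480.76130123 -64.75308018  80.        ]
```

View pics/z3.png

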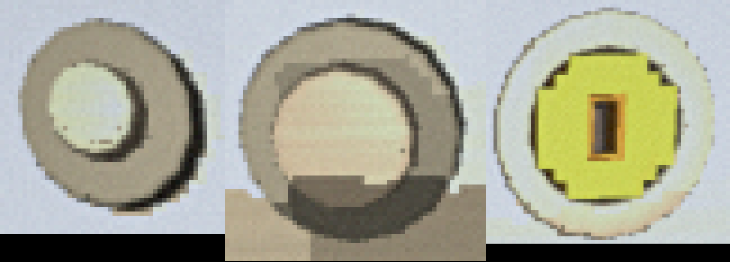

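```bash
python3 - <<'E'
from h import *
import pickle
s=pickle.load(open("s3.pkl","rb"))
print(ray("top",252.2,196.5,84))
for z in(84,90,96,100):
    print(z,[ (ray("wrist",*w,z,s)[:2].round(1),ray("top",*t,z)[:2].round(1)) for w,t in [((155,64),(206.75,181)),((206.4,155.8),(218.2,208.5))]])
E
```

```text
[571.80531025 -10.1769453   84.        ]
84 [(array([615. , 119.3]), array([614.8, 116. ])), (array([536.4,  84.1]), array([538.4,  83.4]))]
90 [(array([614.1, 117.4]), array([613.8, 115.3])), (array([537.3,  82.9]), array([537.9,  82.9]))]
96 [(array([613.2, 115.4]), array([612.9, 114.7])), (array([538.2,  81.8]), array([537.4,  82.5]))]
100 [(array([612.6, 114.2]), array([612.3, 114.3])), (array([538.8,  81.1]), array([537.1,  82.2]))]
```

Call:
arm_command([
  [[15, -12, 5, -8.5, -1], [32, -25, 12, -17, -1], [52, -40, 20, -25.5, -1], [72, -55, 26, -34, -1], [90, -69, 30, -42.5, -1], [102, -78, 33, -51, -1], [108.5, -82.4, 35, -59.5, -1], [108.5, -82.4, 35, -68, -1]],
])

```text
t: 5.95
position: [614.1, 118.2, 150.3]
eef_rot: [-0.0, 0.84, 0.542, -0.0]
contact_force: [-0.2, 0.1, -0.7]
width: 11.8
grasp_force: 50.0
```

Call:
arm_command([
  [[0, 0, 0, -8, -1], [0, 0, 0, -16, -1], [0, 0, 0, -24, -1], [0, 0, 0, -32, -1], [0, 0, 0, -40, -1], [0, 0, 0, -48, -1], [0, 0, 0, -56, -1], [0, 0, 0, -64, -1]],
])

```text
t: 6.75
position: [613.4, 117.1, 150.8]
eef_rot: [0.0, 0.426, 0.905, -0.0]
contact_force: [-0.3, -0.7, -0.1]
width: 11.4
grasp_force: 50.0
```

Call:
arm_command([
  [[0, 0, 0, -8, -1], [0, 0, 0, -16, -1], [0, 0, 0, -24, -1], [0, 0, 0, -32, -1], [0, 0, 0, -40, -1], [0, 0, 0, -48, -1], [0, 0, 0, -48, -1], [0, 0, 0, -48, -1]],
])

```text
t: 7.55
position: [613.3, 117.5, 150.7]
eef_rot: [-0.0, 0.025, 1.0, -0.0]
contact_force: [-0.6, 0.5, -0.1]
width: 11.6
grasp_force: 50.0
```

```bash
python3 - <<'E'
from h import *
s=env.read_state();a=env.get_image("scene");cv2.imwrite("pics/sc4.png",a)
c=env.calibration("scene");p=np.array(c["R"])@np.array([613.4,115.8,94])+c["t"];u,v=int(c["fx"]*p[0]/p[2]+c["cx"]),int(c["fy"]*p[1]/p[2]+c["cy"]);print(u,v)
cv2.imwrite("pics/sc4c.png",cv2.resize(a[v-50:v+30,u-50:u+50],None,fx=7,fy=7,interpolation=2))
print({k:np.round(v,2).tolist() for k,v in s.items()},tool(s).round(3))
E
```

```text
280 206
{'t': 7.55, 'joint_positions': [0.39, 0.65, -0.96, 1.7, 0.58, 1.11, 0.78], 'dq': [-0.01, -0.01, 0.0, -0.0, 0.0, -0.0, 0.0], 'joint_efforts': [0.18, -46.76, -12.41, -19.57, -0.0, 0.09, 0.03], 'position': [613.34, 117.54, 150.71], 'eef_rot': [-0.0, 0.03, 1.0, -0.0], 'contact_force': [-0.58, 0.53, -0.06], 'moment': [0.13, -0.15, -0.02], 'grasp_force': 50.0, 'width': 11.58} [[-0.999  0.05  -0.   ]
 [ 0.05   0.999 -0.   ]
 [ 0.    -0.    -1.   ]]
```

View pics/sc4c.png

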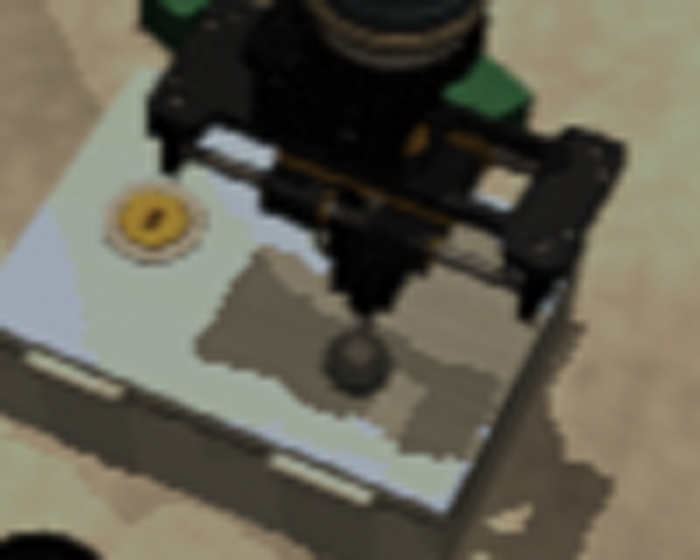

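Call:
arm_command([
  [[0, -1, 5, 0, -1], [0, -1.5, 10, 0, -1], [0, -1.5, 14, 0, -1], [0, -1.5, 16, 0, -1], [0, -1.5, 17, 0, -1], [0, -1.5, 17, 0, -1], [0, -1.5, 17, 0, -1]],
])

```text
t: 8.3
position: [613.1, 116.9, 134.3]
eef_rot: [-0.0, 0.023, 1.0, -0.0]
contact_force: [-0.8, -1.9, 3.2]
width: 11.7
grasp_force: 50.0
```

Call:
arm_command([
  [[0, 0, 1, 0, -1], [0, 0, 2, 0, -1], [0, 0, 2, 0, -1], [0, 0, 2, 0, -1]],
])

```text
t: 8.7
position: [613.3, 117.1, 133.6]
eef_rot: [0.0, 0.023, 1.0, -0.001]
contact_force: [-2.6, -2.1, 9.9]
width: 11.6
grasp_force: 50.0
```

Call:
arm_command([
  [[0, 0, -2, 0, -1], [0, 0, -2.5, 0, -1], [0, 0, -2.5, 0, -1]],
])

```text
t: 9.0
position: [613.3, 117.3, 134.7]
eef_rot: [0.0, 0.023, 1.0, 0.0]
contact_force: [0.1, -1.2, 3.7]
width: 11.6
grasp_force: 50.0
```

Call:
arm_command([
  [[0, 0, -1, 0, -1], [0, 0, -1, 0, -1], [0, 0, -1, 0, -1]],
])

```text
t: 9.3
position: [613.3, 117.3, 135.5]
eef_rot: [0.0, 0.023, 1.0, 0.0]
contact_force: [0.3, -0.7, 2.0]
width: 11.2
grasp_force: 50.0
```

Call:
arm_command([
  [[0, 0, -1, 0, -1], [0, 0, -1, 0, -1], [0, 0, -1, 0, -1]],
])

```text
t: 9.6
position: [613.2, 117.2, 136.5]
eef_rot: [0.0, 0.023, 1.0, 0.0]
contact_force: [1.2, 0.2, 2.2]
width: 11.6
grasp_force: 50.0
```

Call:
arm_command([
  [[0, 0, -8, 0, -1], [0, 0, -15, 0, -1], [25, -13, -15, 0, -1], [60, -32, -15, 0, -1], [73, -39, -15, 0, -1], [73, -39, -10, 0, -1], [73, -39, -5, 0, -1], [73, -39, -3, 0, -1]],
])

```text
t: 10.4
position: [539.0, 81.9, 139.2]
eef_rot: [0.0, 0.023, 1.0, 0.0]
contact_force: [-0.3, -0.7, -0.9]
width: 11.3
grasp_force: 50.0
```

Call:
arm_command([
  [[0, 0, 1, 0, -1], [0, 0, 1, 0, -1], [0, 0, 2, 0, -1], [0, 0, 2, 0, -1]],
])

```text
t: 10.8
position: [538.8, 82.1, 137.7]
eef_rot: [0.0, 0.023, 1.0, 0.0]
contact_force: [-0.3, 0.9, 0.3]
width: 11.8
grasp_force: 50.0
```

Call:
arm_command([
  [[0, 0, 1, 0, -1], [0, 0, 2, 0, -1], [0, 0, 2, 0, -1], [0, 0, 2, 0, -1]],
])

```text
t: 11.2
position: [538.7, 81.9, 135.9]
eef_rot: [0.0, 0.023, 1.0, 0.0]
contact_force: [0.1, 1.6, 2.3]
width: 11.6
grasp_force: 50.0
```

Call:
arm_command([
  [[0, 0, 1, 0, -1], [0, 0, 1, 0, -1], [0, 0, 1, 0, -1]],
])

```text
t: 11.5
position: [538.6, 81.8, 134.8]
eef_rot: [0.0, 0.023, 1.0, 0.0]
contact_force: [0.8, 2.0, 4.2]
width: 11.8
grasp_force: 50.0
```

Call:
arm_command([
  [[0, 0, 0.7, 0, -1], [0, 0, 0.7, 0, -1], [0, 0, 0.7, 0, -1], [0, 0, 0.7, 0, -1], [0, 0, 0.7, 0, -1]],
])

```text
t: 12.0
position: [538.6, 81.6, 133.9]
eef_rot: [0.0, 0.023, 1.0, 0.0]
contact_force: [1.2, 2.3, 3.2]
width: 11.4
grasp_force: 50.0
```

Call:
arm_command([
  [[0, 0, -12, 0, -1], [0, 0, -30, 0, -1], [-25, -22, -40, 0, -1], [-58, -52, -40, 0, -1], [-88, -78, -40, 0, -1], [-99, -88, -40, 0, -1], [-99, -88, -40, 0, -1], [-99, -88, -40, 0, -1]],
])

```text
t: 12.8
position: [631.8, -9.9, 173.6]
eef_rot: [-0.001, 0.022, 1.0, 0.0]
contact_force: [0.7, 0.4, -0.2]
width: 11.6
grasp_force: 50.0
```

```bash
cat > lock.py <<'E'
from h import *
import pickle
def lock(a,s):
    b,g,r=[a[:,:,i].astype(int) for i in range(3)]
    y=((r-b>70)&(g-b>70)).astype(np.uint8);y[215:]=0
    q=max(cv2.findContours(y,0,1)[0],key=cv2.contourArea);print(cv2.contourArea(q),cv2.boundingRect(q))
    fill=np.zeros_like(y);cv2.drawContours(fill,[q],-1,1,-1)
    v,u=np.nonzero((fill>0)&(y==0));P=np.array([ray("wrist",x,w,84,s)[:2] for x,w in zip(u,v)])
    w,V=np.linalg.eigh(np.cov(P.T));print("mouth",P.mean(0),"circle",ray("wrist",*cv2.fitEllipse(q)[0],84,s),"yaw",np.degrees(np.arctan(V[1,1]/V[0,1])),np.sqrt(12*w),len(u))
E
python3 - <<'E'
from lock import *
s=env.read_state();a=env.get_image("wrist");cv2.imwrite("pics/w5.png",a);print(s["position"],s["eef_rot"],s["joint_positions"]);lock(a,s)
E
```

```text
[631.76122558  -9.87870868 173.57509758] [-1.12978428e-03  2.21203519e-02  9.99754660e-01  1.84605674e-04] [ 0.60098724  0.63741898 -0.97344346  1.65473074  0.56541124  1.16001899
  1.00987224]
1118.0 (235, 107, 38, 39)
mouth [572.43426803 -10.91521944] circle [572.56454793 -10.97008495  84.        ] yaw 1.7992849049466648 [ 7.91169461 14.54937425] 163
```

Call:
arm_command([
  [[20, -1.5, 0, -1, -1], [45, -3, 8, -1, -1], [59.5, -4, 20, -1, -1], [59.5, -4, 33, -1, -1], [59.5, -4, 43, -1, -1], [59.5, -4, 45, -1, -1], [59.5, -4, 45, -1, -1], [59.5, -4, 45, -1, -1]],
])

```text
t: 13.65
position: [574.4, -11.7, 129.2]
eef_rot: [0.0, 0.014, 1.0, 0.0]
contact_force: [1.5, 1.0, -1.0]
width: 11.6
grasp_force: 50.0
```

```bash
python3 - <<'E'
from h import *
s=env.read_state();a=env.get_image("scene")
print(s["position"],s["eef_rot"],s["contact_force"])
c=env.calibration("scene");p=np.array(c["R"])@np.array([572.7,-10.9,84])+c["t"];u,v=int(c["fx"]*p[0]/p[2]+c["cx"]),int(c["fy"]*p[1]/p[2]+c["cy"]);print(u,v)
cv2.imwrite("pics/sc6c.png",cv2.resize(a[v-25:v+15,u-25:u+25],None,fx=14,fy=14,interpolation=2))
E
```

```text
[574.41613871 -11.69362181 129.17322997] [4.25279428e-04 1.38970207e-02 9.99903296e-01 3.00834180e-04] [ 1.53225453  1.04001601 -0.97779592]
251 186
```

View pics/sc6c.png

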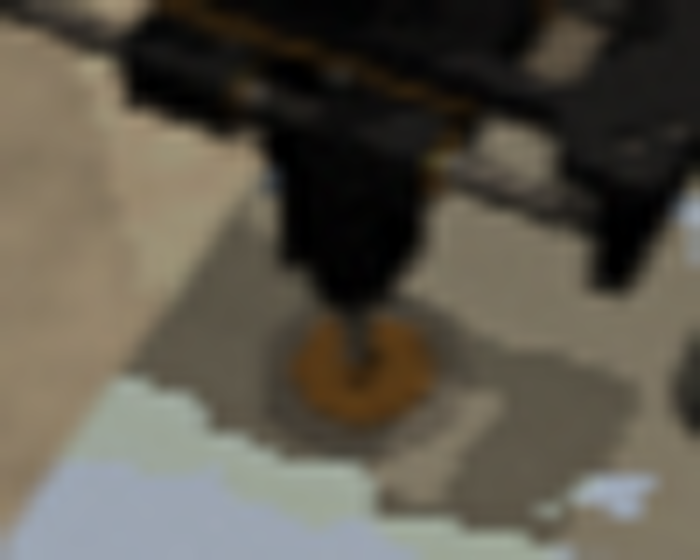

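Call:
arm_command([
  [[1.7, 0.6, 0, 0, -1], [1.7, 0.6, 0, 0, -1], [1.7, 0.6, 0, 0, -1]],
])

```text
t: 14.0
position: [572.0, -11.5, 129.0]
eef_rot: [0.0, 0.014, 1.0, -0.0]
contact_force: [-0.6, -0.3, -1.3]
width: 11.5
grasp_force: 50.0
```

Call:
arm_command([
  [[0, 0, 2, 0, -1], [0, 0, 4, 0, -1], [0, 0, 6, 0, -1], [0, 0, 8, 0, -1], [0, 0, 8, 0, -1], [0, 0, 8, 0, -1]],
])

```text
t: 14.6
position: [572.0, -11.5, 120.8]
eef_rot: [0.0, 0.014, 1.0, 0.0]
contact_force: [0.1, -0.3, 0.3]
width: 12.0
grasp_force: 50.0
```

Call:
arm_command([
  [[0, 0, 1, 0, -1], [0, 0, 2, 0, -1], [0, 0, 3, 0, -1], [0, 0, 4, 0, -1], [0, 0, 4, 0, -1], [0, 0, 4, 0, -1]],
])

```text
t: 15.2
position: [572.2, -11.5, 116.9]
eef_rot: [0.0, 0.014, 1.0, 0.0]
contact_force: [1.8, -0.1, -1.9]
width: 11.4
grasp_force: 50.0
```

Call:
arm_command([
  [[-0.3, 0, 1.5, 0, -1], [-0.3, 0, 3, 2, -1], [-0.3, 0, 4.5, -2, -1], [-0.3, 0, 6, 3, -1], [-0.3, 0, 7.5, -3, -1], [-0.3, 0, 9, 3, -1], [-0.3, 0, 10, -2, -1], [-0.3, 0, 10, 0, -1]],
])

```text
t: 16.0
position: [572.4, -11.6, 106.9]
eef_rot: [0.0, 0.015, 1.0, 0.0]
contact_force: [1.0, -0.2, 0.4]
width: 11.5
grasp_force: 50.0
```

Call:
arm_command([
  [[0, 0, 1.5, 3, -1], [0, 0, 3, -3, -1], [0, 0, 4.5, 3, -1], [0, 0, 6, -3, -1], [0, 0, 7.5, 3, -1], [0, 0, 9, -3, -1], [0, 0, 10, 2, -1], [0, 0, 10, 0, -1]],
])

```text
t: 16.8
position: [572.5, -11.0, 97.0]
eef_rot: [0.0, 0.014, 1.0, 0.0]
contact_force: [1.4, 0.9, 0.5]
width: 11.9
grasp_force: 50.0
```

Call:
arm_command([
  [[0, 0, 1.5, 2, -1], [0, 0, 3, -2, -1], [0, 0, 4, 2, -1], [0, 0, 4.5, 0, -1], [0, 0, 5, 0, -1], [0, 0, 5, 0, -1]],
])

```text
t: 17.4
position: [572.8, -11.1, 92.4]
eef_rot: [0.001, 0.013, 1.0, 0.0]
contact_force: [1.4, 1.1, 4.5]
width: 11.5
grasp_force: 50.0
```

Call:
arm_command([
  [[0, 0, 1, 0, -1], [0, 0, 1.5, 0, -1], [0, 0, 1.5, 0, -1]],
])

```text
t: 17.7
position: [572.8, -11.0, 92.0]
eef_rot: [0.001, 0.013, 1.0, -0.0]
contact_force: [-1.0, -0.2, 12.7]
width: 11.5
grasp_force: 50.0
```

Call:
arm_command([
  [[0, 0, -0.8, 4, -1], [0, 0, -0.8, 9, -1], [0, 0, -0.8, 14, -1], [0, 0, -0.8, 19, -1], [0, 0, -0.8, 24, -1], [0, 0, -0.8, 30, -1], [0, 0, -0.8, 30, -1]],
])

```text
t: 18.4
position: [572.8, -11.2, 92.1]
eef_rot: [0.001, 0.272, 0.962, -0.0]
contact_force: [1.7, 1.2, 6.6]
width: 11.9
grasp_force: 50.0
```

```bash
python3 - <<'E'
from h import *
s=env.read_state();print({k:np.round(v,3).tolist() for k,v in s.items() if k in("position","eef_rot","contact_force","moment","joint_positions","t")})
E
```

```text
{'t': 18.4, 'joint_positions': [0.548, 0.592, -0.82, 1.871, 0.542, 0.914, 0.489], 'position': [572.817, -11.167, 92.109], 'eef_rot': [0.001, 0.272, 0.962, -0.0], 'contact_force': [1.685, 1.189, 6.634], 'moment': [0.265, -0.308, -0.012]}
```

Call:
arm_command([
  [[0, 0, 0, 7, -1], [0, 0, 0, 14, -1], [0, 0, 0, 21, -1], [0, 0, 0, 28, -1], [0, 0, 0, 35, -1], [0, 0, 0, 42, -1], [0, 0, 0, 48, -1], [0, 0, 0, 48, -1]],
])

```text
t: 19.2
position: [572.5, -11.4, 92.1]
eef_rot: [0.001, 0.64, 0.768, -0.0]
contact_force: [-0.4, 0.6, 6.7]
width: 11.4
grasp_force: 50.0
```

Call:
arm_command([
  [[0, 0, 0, 4, -1], [0, 0, 0, 8, -1], [0, 0, 0, 12, -1], [0, 0, 0, 12, -1], [0, 0, 0, 12, -1]],
])

```text
t: 19.7
position: [572.5, -11.4, 92.1]
eef_rot: [0.0, 0.716, 0.698, -0.0]
contact_force: [-0.2, 0.8, 8.5]
width: 11.4
grasp_force: 50.0
```

```bash
python3 - <<'E'
from h import *
s=env.read_state();print({k:np.round(v,3).tolist() for k,v in s.items() if k in("position","eef_rot","contact_force","moment","joint_positions","t")})
t=tool(s)[:,0];print(np.degrees(np.arctan2(t[1],t[0])))
E
```

```text
{'t': 19.7, 'joint_positions': [0.375, 0.516, -0.568, 1.881, 0.362, 0.848, -0.403], 'position': [572.489, -11.384, 92.091], 'eef_rot': [0.0, 0.716, 0.698, -0.0], 'contact_force': [-0.225, 0.783, 8.525], 'moment': [0.223, -0.035, 0.086]}
88.47556526089389
```

Call:
arm_command([
  [[0, 0, 0, 3, -1], [0, 0, 0, 6, -1], [0, 0, 0, 8, -1], [0, 0, 0, 8, -1], [0, 0, 0, 8, -1]],
])

```text
t: 20.2
position: [572.4, -11.4, 92.1]
eef_rot: [0.0, 0.763, 0.646, -0.0]
contact_force: [-0.4, -0.1, 8.6]
width: 11.4
grasp_force: 50.0
```

```bash
python3 - <<'E'
from h import *
s=env.read_state();print({k:np.round(v,3).tolist() for k,v in s.items() if k in("position","eef_rot","contact_force","moment","t")})
t=tool(s)[:,0];print(np.degrees(np.arctan2(t[1],t[0])))
E
```

```text
{'t': 20.2, 'position': [572.403, -11.398, 92.077], 'eef_rot': [0.0, 0.763, 0.646, -0.0], 'contact_force': [-0.419, -0.08, 8.641], 'moment': [0.143, 0.035, 0.045]}
80.47889600570768
```

Call:
arm_command([
  [[0, 0, 0, 2, -1], [0, 0, 0, 4, -1], [0, 0, 0, 4, -1], [0, 0, 0, 4, -1]],
])

```text
t: 20.6
position: [572.4, -11.4, 92.1]
eef_rot: [0.0, 0.785, 0.619, -0.0]
contact_force: [-0.5, -0.0, 8.8]
width: 12.0
grasp_force: 50.0
```

```bash
python3 - <<'E'
from h import *
s=env.read_state();print({k:np.round(v,3).tolist() for k,v in s.items() if k in("position","eef_rot","contact_force","moment","t")})
t=tool(s)[:,0];print(np.degrees(np.arctan2(t[1],t[0])))
E
```

```text
{'t': 20.6, 'position': [572.41, -11.36, 92.098], 'eef_rot': [0.0, 0.785, 0.619, -0.0], 'contact_force': [-0.464, -0.031, 8.751], 'moment': [0.111, -0.027, 0.027]}
76.48388564766078
```

Call:
arm_command([
  [[0, 0, 0, 2, -1], [0, 0, 0, 4, -1], [0, 0, 0, 4, -1], [0, 0, 0, 4, -1]],
])

```text
t: 21.0
position: [572.3, -11.3, 92.1]
eef_rot: [0.0, 0.806, 0.591, -0.0]
contact_force: [-0.6, 1.2, 7.8]
width: 11.9
grasp_force: 50.0
```

```bash
python3 - <<'E'
from h import *
s=env.read_state();print({k:np.round(v,3).tolist() for k,v in s.items() if k in("joint_efforts","contact_force","moment","t")})
t=tool(s)[:,0];print(np.degrees(np.arctan2(t[1],t[0])))
a=env.get_image("wrist");cv2.imwrite("pics/w7.png",a)
s=env.read_state();print(s["moment"],s["joint_efforts"][6])
E
```

```text
{'t': 21.0, 'joint_efforts': [0.515, -39.997, -3.897, -15.956, 0.047, -0.094, -0.149], 'contact_force': [-0.64, 1.24, 7.827], 'moment': [0.099, 0.07, 0.161]}
72.5078396325122
[0.1110253  0.01253928 0.11175653] -0.14559561386704445
```

Call:
arm_command([
  [[0, 0, 0, 1.5, -1], [0, 0, 0, 3, -1], [0, 0, 0, 3, -1], [0, 0, 0, 3, -1]],
])

```text
t: 21.45
position: [572.3, -11.2, 92.1]
eef_rot: [0.0, 0.821, 0.57, -0.0]
contact_force: [-1.4, 1.0, 8.8]
width: 11.5
grasp_force: 50.0
```

```bash
python3 - <<'E'
from h import *
s=env.read_state();print({k:np.round(v,3).tolist() for k,v in s.items() if k in("joint_efforts","contact_force","moment","t")})
t=tool(s)[:,0];print(np.degrees(np.arctan2(t[1],t[0])))
E
```

```text
{'t': 21.45, 'joint_efforts': [0.686, -40.001, -3.604, -16.024, 0.005, -0.104, -0.261], 'contact_force': [-1.361, 0.984, 8.842], 'moment': [0.149, 0.036, 0.26]}
69.54275261440704
```

Call:
arm_command([
  [[0, 0, 0, 0, -1], [0, 0, 0, 0, -1], [0, 0, 0, 0, -1], [0, 0, 0, 0, -1], [0, 0, 0, 0, -1]],
])

```text
t: 21.95
position: [572.3, -11.2, 92.1]
eef_rot: [0.0, 0.821, 0.57, -0.0]
contact_force: [0.1, 0.8, 7.7]
width: 11.7
grasp_force: 50.0
```

```bash
python3 - <<'E'
from h import *
s=env.read_state();print(s["moment"],s["joint_efforts"][6],s["position"],s["t"])
print(env.job_done())
E
```

```text
[0.18283465 0.04959283 0.29567452] -0.25849747471511364 [572.32162748 -11.23651484  92.08396354] 21.95
the job is handed in; nothing more can be done
None
```

I pressed the small stud and then the large one, pushed the key fully home, turned it clockwise until it met the stop, and handed the job in at 22 s still gripping and holding it; the press on the small stud briefly reached about 10 N, more than the light touch asked for, and no verdict came back.

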